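Build a thermoelectric cooler stack on its test stand

ROBOT

A 7-joint arm with a two-finger parallel gripper is mounted at the origin on the work surface. World frame = base frame: x ahead of the robot, y to its left, z up, the work surface at z = 0. Lengths are in m, angles in rad, forces in N, time in s.
With the tool pointing down it reaches from about 0.425 to 0.875 m from the base axis. Payload 4.7 kg.
Tool frame: the origin (TCP) lies midway between the tips of the shut fingers; the grasp point (between the pads) lies 19 mm behind it; z points along the fingers, x is the direction in which the jaws open and shut, and the axes are right-handed (so a half turn about z gives the same grasp; the last joint's range is limited). The gripper opens to 87 mm and grips with 3 to 60 N. Pads are 19 mm wide; open, the fingers measure 117 mm over their backs; the gripper's body (75 mm by 190 mm) begins 51 mm behind the grasp point.
Start: joints at [1.291, 0.321, -0.07, 1.45, 0.023, 1.371, -0.057], TCP at [0.188, -0.622, 0.223] pointing down, gripper open.
Joint ranges: [-2.86, 2.86], [-0.3, 2.09], [-1.38, 1.24], [0.06, 2.45], [-1.56, 4.7], [0.09, 2.05], [-2.69, 2.69]. Speed limits (rad/s): [2.57, 2.57, 3.14, 3.14, 3.14, 3.14, 3.14].

INTERFACE

Orientations are given as a rotation vector (axis times angle).
In Python, from bench import get_state, eyes, ticket gives the robot as it stands.
- The arm moves only by the tool carry_out, never from a script. Its argument "motion" is a list of rows, each a list of 2 entries, a list of its own where there are three numbers: the shift along the world's x, y, z in m, then the turn about the world's z in rad. A call has 1 to 20 rows; each row is the pose to reach, as a shift and turn from the pose commanded when the call began; what a row does not reach only later rows make up. A row lasts 1/10 s, in which the tool goes at most 50 mm and 8.59 degrees, less where a joint would pass 70% of its speed; a pose out of reach is approached as far as the arm can. A call with a gripper value outside its range is refused whole. "grip" is the gripper command: -1 is fully open, 1 is shut, values between are in proportion, set as the call begins (left out, the last holds). The fingers move at their own pace and stop on an object; "squeeze" is the grip in N (left out, the last holds). Time passes only in rows, so rows that repeat a pose let the fingers close. It gives the time, the measured TCP pose, the force and the opening at its end, in the units of the state.
- get_state(): the state, without advancing time (a new reading comes with each control period).
- eyes.get_image(name): name is "scene" or "top" or "wrist"; returns a dict with "pixels" (480x640x3 uint8, blue, green, red), "mtx" (3x3 intrinsics, pixels), "dist_coeffs" ([k1, k2, p1, p2, k3] as OpenCV has them; the pictures are not rectified), "extrinsics" (4x4, takes a point from camera to world coordinates). Camera axes: x right, y down, z forward; pixel columns grow to the right and rows downward; lengths in m; the calibration is good to about 2 mm. A picture is of the moment at which its call begins. There is no depth.
- ticket.close_job(): hands the job in, once; it reports no verdict.
The state is a dict: "time": time; "joint_positions": joint angles; "qd": joint speeds; "joint_torque": joint torques, N m; "position": TCP position; "tool_rot": TCP orientation; "ft_force": force on the tool from outside, world axes, zero at the start; "torque": the same for the moment, N m; "grip_width": opening from 0.0 (shut) to 1.0 (fully open).
Only numpy, scipy, OpenCV 4.12 (cv2) and the standard library are available. Lean on these libraries where they do the work, as an engineer would, in place of code of your own. Each camera call takes 0.05 s, during which the arm holds its last target. There are 200 camera calls.

TASK

Build the cooler test stack on the black test stand from the bottom up: first the large finned aluminium heat sink (fins down, its length along the stand's length), then the copper plate, then the white ceramic module, and last the steel weight standing upright on top. Centre each piece on the one below and keep the heat sink, plate and module squared up with the stand; the ceramic is brittle, so lower the module and the weight gently into place and do not drop them. Leave the other things lying about the bench where they are.

Things in the scene. Friction and masses are not known exactly. Their poses are not given: they have to be found in the camera images.
- stand: Fixed test stand: flat black slab 150 (along its x) x 90 (y) mm, top face 18 mm high, with four brass terminals 10 mm across and 6 mm high near its corners, at x = +-65, y = +-32 mm. Its origin is the centre of its underside, on the bench; z up. It cannot be moved.
- heatsink: Loose large heat sink of bare aluminium, 90 (x) x 64 (y) x 30 mm high, about 0.24 kg: a flat 8 mm base on top with nine fins below that run along x. It lies fins down, as it is to be used. Origin at the centre of its underside; z up. The long sides at y = +-32 mm are flat and can be gripped.
- spreader: Loose square copper plate, 52 x 52 x 10 mm, about 0.24 kg, lying flat. Origin at the centre of its underside; x and y along its edges, z up.
- module: Loose square thermoelectric module, two white ceramic faces with a grey core: 40 x 40 x 8 mm, about 0.035 kg, lying flat. Origin at the centre of its underside; x and y along its edges, z up.
- weight: Loose steel weight standing upright, about 0.33 kg: a cylinder 36 mm across and 36 mm high, then a neck 14 mm across and 8 mm high, then a round knob 22 mm across from 44 to 58 mm above its foot. Origin at the centre of its underside; z up along its axis.
- dish: Bystander: loose dark steel parts dish (round bowl), 72 mm across, 28 mm high, empty. Origin at the centre of its underside. Leave it.
- small_sink: Bystander: loose small black pin heat sink, 28 x 28 x 20 mm. Origin at the centre of its underside. Leave it.
- jar: Bystander: loose small green glass jar with a white cap, 38 mm across, 45 mm high. Origin at the centre of its underside. Leave it.
- capacitor: Bystander: loose yellow box-shaped capacitor, 28 x 22 x 24 mm. Origin at the centre of its underside. Leave it.
- pot: Bystander: loose small round potentiometer standing with its black knob up, 24 mm across, 28 mm high. Origin at the centre of its underside. Leave it.
Things that resemble listed ones, but are neither listed nor needed, are in the scene too. Of the things like the stand, leave any that is brown; of the rest the larger one is meant. There is more than one size of the spreader; the job needs the larger.

How it is judged:
On the way, in this order (a step that is already met when the one before it is completed fails the run):
1. the large heat sink stands on the stand, released (horizontal distance between heatsink and stand below 0.01 m and z of heatsink in the frame of stand between 0.014 and 0.022 m and angle between heatsink's own z axis and vertical below 0.1 rad and angle between the x axis of heatsink and the x axis of stand, either way round below 0.22 rad and contact force between heatsink and the fingers below 0.05 N and linear speed of heatsink below 0.02 m/s), for 0.2 s.
2. the copper plate lies on the heat sink, released (horizontal distance between spreader and heatsink below 0.01 m and z of spreader in the frame of heatsink between 0.026 and 0.034 m and angle between spreader's own z axis and vertical below 0.1 rad and (angle between the x axis of spreader and the x axis of stand, either way round below 0.22 rad or angle between the x axis of spreader and the y axis of stand, either way round below 0.22 rad) and contact force between spreader and the fingers below 0.05 N and linear speed of spreader below 0.02 m/s), for 0.2 s.
3. the ceramic module lies on the copper plate, released (horizontal distance between module and spreader below 0.008 m and z of module in the frame of spreader between 0.007 and 0.013 m and angle between module's own z axis and vertical below 0.1 rad and (angle between the x axis of module and the x axis of stand, either way round below 0.22 rad or angle between the x axis of module and the y axis of stand, either way round below 0.22 rad) and contact force between module and the fingers below 0.05 N and linear speed of module below 0.02 m/s), for 0.2 s.
4. the weight stands on the module, released (horizontal distance between weight and module below 0.008 m and z of weight in the frame of module between 0.005 and 0.011 m and angle between weight's own z axis and vertical below 0.1 rad and contact force between weight and the fingers below 0.05 N and linear speed of weight below 0.02 m/s), for 0.2 s.
At the end, for the whole second after the job is handed in: Stacked from the stand up: heat sink, copper plate (each centred within 10 mm on what is below), module, weight (each within 8 mm). All level within 0.1 rad, released, at rest; the first three squared to the stand within 0.22 rad, the heat sink lengthwise (horizontal distance between heatsink and stand below 0.01 m and z of heatsink in the frame of stand between 0.014 and 0.022 m and angle between each of heatsink, spreader, module, weight's own z axis and vertical below 0.1 rad and angle between the x axis of heatsink and the x axis of stand, either way round below 0.22 rad and horizontal distance between spreader and heatsink below 0.01 m and z of spreader in the frame of heatsink between 0.026 and 0.034 m and (angle between the x axis of spreader and the x axis of stand, either way round below 0.22 rad or angle between the x axis of spreader and the y axis of stand, either way round below 0.22 rad) and horizontal distance between module and spreader below 0.008 m and z of module in the frame of spreader between 0.007 and 0.013 m and (angle between the x axis of module and the x axis of stand, either way round below 0.22 rad or angle between the x axis of module and the y axis of stand, either way round below 0.22 rad) and horizontal distance between weight and module below 0.008 m and z of weight in the frame of module between 0.005 and 0.011 m and linear speed of each of heatsink, spreader, module, weight below 0.02 m/s); the robot touches nothing.
It fails at once if the module is struck or pressed on the copper plate with more than 100 N (contact force between module and spreader above 100 N).
It fails at once if the weight is struck or pressed on the module with more than 100 N (contact force between module and weight above 100 N).
It fails at once if the module or the weight is dropped (from more than about 12 mm) ((contact force between module and the fingers below 0.01 N and linear speed of module above 0.48 m/s) or (contact force between weight and the fingers below 0.01 N and linear speed of weight above 0.48 m/s)).
It fails at once if a bystander is moved more than 25 mm (distance of any of dish, small_sink, jar, capacitor, pot from where it was at the start of the episode above 0.025 m).
It also fails if it takes over 122 s, if anything falls off the work surface, if the arm or the gripper's body presses on something with over 40 N, if the wrist force passes 120 N, or if a joint passes its speed limit or range.

## Working session

There is one attempt and no reset: what is moved stays moved. The work goes in short steps, Python scripts to look and compute and a tool call to move; the robot and the scene stay as the last step left them, time stands still between calls to the robot, and variables do not carry over. Pictures are saved under pics/ and viewed, about 12 in all and at most 16, crops included, and the job is handed in when it is done.

Besides the shell and the picture viewer there is one more tool, called after "Emit:" as name(argument=value, ...), one argument or row to a line, values as JSON. carry_out: Moves the arm, as the interface text tells. Its arguments: {"type":"object","properties":{"motion":{"type":"array","items":{"type":"array"}},"grip":{"type":"number"},"squeeze":{"type":"number"}},"required":["motion"]}

```bash
mkdir -p pics; cat > h.py <<'E'
import numpy as np, cv2
from bench import get_state, eyes
def grab(n,save=None):
    d=eyes.get_image(n); 
    if save: cv2.imwrite('pics/'+save,d['pixels'])
    np.savez('pics/last_%s.npz'%n,**{k:np.array(v) for k,v in d.items()})
    return d
def load(n): return dict(np.load('pics/last_%s.npz'%n))
def ray(d,px):
    p=cv2.undistortPoints(np.array(px,float).reshape(-1,1,2),np.array(d['mtx']),np.array(d['dist_coeffs'],float)).reshape(-1,2)
    T=np.array(d['extrinsics']); r=np.c_[p,np.ones(len(p))]@T[:3,:3].T
    return T[:3,3],r
def plane(d,px,z):
    o,r=ray(d,px); return o+r*((z-o[2])/r[:,2])[:,None]
def tri(d1,p1,d2,p2):
    o1,r1=ray(d1,p1);o2,r2=ray(d2,p2);out=[]
    for a,b in zip(r1,r2):
        s=np.linalg.lstsq(np.c_[a,-b],o2-o1,rcond=None)[0]
        P,Q=o1+a*s[0],o2+b*s[1]; out.append([*((P+Q)/2),np.linalg.norm(P-Q)])
    return np.array(out)
def proj(d,P):
    T=np.linalg.inv(np.array(d['extrinsics']))
    return cv2.projectPoints(np.array(P,float).reshape(-1,1,3),cv2.Rodrigues(T[:3,:3])[0],T[:3,3],np.array(d['mtx']),np.array(d['dist_coeffs'],float))[0].reshape(-1,2)
E
python3 - <<'E'
from h import *
np.set_printoptions(precision=3,suppress=True)
for n in('scene','top','wrist'):
    d=grab(n,n+'0.png'); print(n,d['mtx'],d['dist_coeffs']);print(d['extrinsics'])
print(get_state())
E
```

```text
scene [[458.478   0.    316.794]
 [  0.    458.478 250.64 ]
 [  0.      0.      1.   ]] [-0.047  0.     0.     0.     0.   ]
[[-0.753  0.386 -0.534  0.995]
 [ 0.659  0.441 -0.61   0.496]
 [ 0.    -0.81  -0.586  0.636]
 [ 0.     0.     0.     1.   ]]
top [[508.185   0.    321.977]
 [  0.    508.185 246.699]
 [  0.      0.      1.   ]] [-0.006  0.     0.     0.     0.   ]
[[-0.014 -0.987  0.16   0.256]
 [-1.     0.013 -0.004 -0.13 ]
 [ 0.002 -0.16  -0.987  1.214]
 [ 0.     0.     0.     1.   ]]
wrist [[330.704   0.    320.664]
 [  0.    330.704 239.249]
 [  0.      0.      1.   ]] [-0.062  0.     0.     0.     0.   ]
[[ 0.289 -0.927 -0.237  0.253]
 [-0.957 -0.281 -0.071 -0.602]
 [-0.     0.248 -0.969  0.385]
 [ 0.     0.     0.     1.   ]]
{'time': 0.15, 'joint_positions': array([ 1.291,  0.322, -0.07 ,  1.451,  0.023,  1.371, -0.057]), 'qd': array([ 0.001, -0.003,  0.001, -0.004, -0.   , -0.   , -0.001]), 'joint_torque': array([ -0.   , -49.18 ,  -0.405, -31.288,  -0.064,   0.041,   0.   ]), 'position': array([ 0.188, -0.622,  0.222]), 'tool_rot': array([-2.522,  1.872,  0.002]), 'ft_force': array([-0.35 , -0.077, -0.178]), 'torque': array([0.04 , 0.017, 0.021]), 'grip_width': 1.0027490578691107}
```

View pics/top0.png

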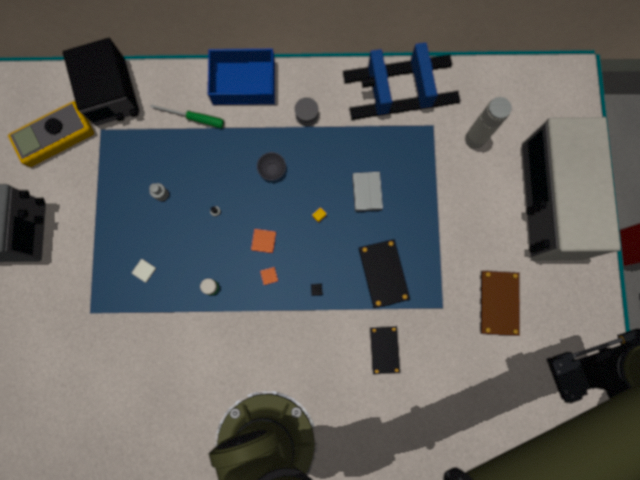

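View pics/scene0.png

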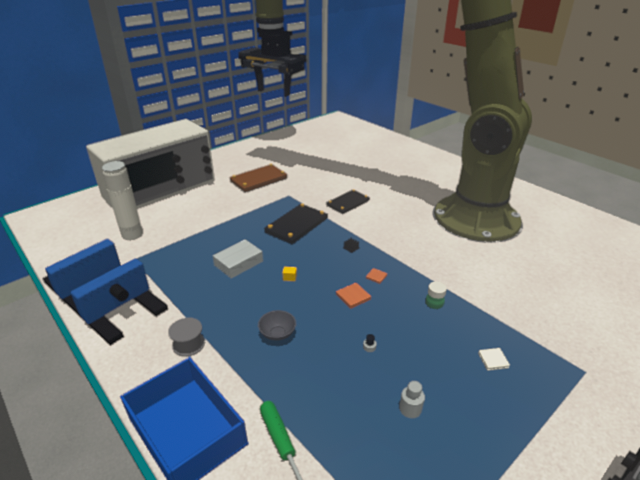

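Candidates in the top view:
- Stand: black at (384,273), smaller black at (385,350), brown at (500,302). The description picks (384,273).
- Copper plate: large at (263,241), small at (269,276). I want the large one.
- Heat sink: only (368,191).
- Module: white square at (143,270). The jar cap at (209,287) is round.
- Weight: (158,191), with the steel can at (307,110) and the pot at (215,211) as lookalikes.

In the scene view the same pieces are at: stand (297,223), heat sink (238,258), plate (353,294), module (494,358), weight (412,400).

```bash
cat > meas.py <<'E'
from h import *
np.set_printoptions(precision=4,suppress=True)
def seg(d,seed,tol=14,r=2):
    im=cv2.resize(d['pixels'],None,fx=4,fy=4,interpolation=cv2.INTER_CUBIC)
    m=np.zeros((im.shape[0]+2,im.shape[1]+2),np.uint8)
    c=(int(seed[0]*4),int(seed[1]*4))
    cv2.floodFill(im,m,c,0,(tol,)*3,(tol,)*3,cv2.FLOODFILL_FIXED_RANGE|cv2.FLOODFILL_MASK_ONLY|(255<<8)|8)
    k=cv2.morphologyEx(m[1:-1,1:-1],cv2.MORPH_OPEN,np.ones((9,9)))
    cs=max(cv2.findContours(k,0,2)[0],key=cv2.contourArea)
    return (cs.reshape(-1,2)-1.5)/4.
def quad(cs):
    return cv2.boxPoints(cv2.minAreaRect(cs.astype(np.float32)))
def wrect(d,cs,z):
    P=plane(d,cs,z)[:,:2]; (c,s,a)=cv2.minAreaRect((P*1000).astype(np.float32)); 
    return np.array(c)/1000,s,a
E
python3 - <<'E'
from meas import *
t,s=load('top'),load('scene')
S=dict(stand=((384,273),(297,223),.018,30),small_stand=((385,350),(347,201),.018,30),heatsink=((368,191),(238,256),.03,30),spreader=((263,241),(353,294),.01,40),spr2=((269,276),(376,275),.01,40),module=((143,270),(494,358),.008,40))
for k,(a,b,z,tol) in S.items():
    ca,cb=seg(t,a,tol),seg(s,b,tol)
    def cen(c): m=cv2.moments((c*4).astype(np.float32)); return np.array([m['m10'],m['m01']])/m['m00']/4
    print(k,'tri',tri(t,[cen(ca)],s,[cen(cb)])[0],'top',*wrect(t,ca,z),'scene',*wrect(s,cb,z))
print('weight knob',tri(t,[(156,187)],s,[(413,387)]), plane(t,[(158,187)],.058))
for n,a in dict(dish=(272,167),pot=(215,210),cap=(319,214),jar=(209,286),ss=(316,289)).items(): print(n,plane(t,[a],.02)[0])
big=cv2.resize(t['pixels'][150:320,90:440],None,fx=2.28,fy=2.28,interpolation=2); cv2.imwrite('pics/crop1.png',big)
E
```

```text
stand tri [ 0.3853 -0.2821  0.0061  0.0015] top [ 0.3838 -0.2804] (150.02149963378906, 89.73560333251953) 12.461620330810547 scene [ 0.3929 -0.271 ] (162.68084716796875, 102.26868438720703) 12.782122611999512
small_stand tri [ 0.2053 -0.2781  0.0058  0.0001] top [ 0.2064 -0.2765] (102.37406921386719, 60.664371490478516) 1.354345440864563 scene [ 0.2186 -0.2638] (113.28034210205078, 69.53278350830078) 2.772315263748169
heatsink tri [ 0.5837 -0.2461  0.0286  0.0004] top [ 0.5835 -0.246 ] (89.88172912597656, 64.16165161132812) 2.7304282188415527 scene [ 0.5837 -0.246 ] (90.23100280761719, 65.70923614501953) 2.672800302505493
spreader tri [0.4679 0.0068 0.0089 0.0008] top [0.4679 0.0064] (51.44037628173828, 51.456485748291016) 81.55480194091797 scene [0.4681 0.0072] (53.382972717285156, 52.59751892089844) 81.41183471679688
spr2 tri [ 0.383  -0.0065  0.0062  0.0009] top [ 0.3831 -0.0072] (33.92287063598633, 33.960670471191406) 15.257375717163086 scene [ 0.3862 -0.0033] (35.88492965698242, 35.49447250366211) 14.331443786621094
module tri [0.3999 0.2936 0.0073 0.0014] top [0.4003 0.2927] (39.20879364013672, 38.88203048706055) 56.44866180419922 scene [0.3997 0.2939] (40.34023666381836, 40.05767822265625) 56.193603515625
weight knob [[0.5906 0.2562 0.0533 0.0038]] [[0.5902 0.2484 0.058 ]]
dish [ 0.6479 -0.0158  0.02  ]
pot [0.5421 0.1213 0.02  ]
cap [ 0.5288 -0.1291  0.02  ]
jar [0.359  0.1318 0.02  ]
ss [ 0.3485 -0.1197  0.02  ]
```

View pics/crop1.png

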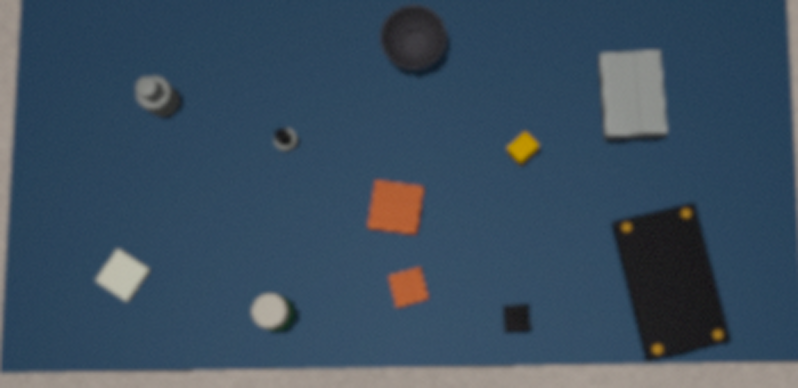

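The crop confirms the choices: heat sink (633,93), larger copper plate (396,206), white square (122,274), weight (157,93), and the stand with its four brass terminals (670,280). The heat sink's yaw is 2.7° and the stand's is 12.5°.

Emit:
carry_out(
  motion=[
    [[0.395,0.376,-0.04],-0.246],
    [[0.395,0.376,-0.04],-0.246],
    [[0.395,0.376,-0.04],-0.246],
    [[0.395,0.376,-0.04],-0.246],
    [[0.395,0.376,-0.04],-0.246],
    [[0.395,0.376,-0.04],-0.246],
    [[0.395,0.376,-0.04],-0.246],
    [[0.395,0.376,-0.04],-0.246],
    [[0.395,0.376,-0.04],-0.246],
    [[0.395,0.376,-0.04],-0.246],
    [[0.395,0.376,-0.04],-0.246],
    [[0.395,0.376,-0.04],-0.246],
    [[0.395,0.376,-0.04],-0.246],
    [[0.395,0.376,-0.04],-0.246],
    [[0.395,0.376,-0.04],-0.246],
  ],
  grip=-1,
)

```text
time: 1.65
position: [0.5821, -0.2482, 0.1826]
tool_rot: [2.27, -2.17, 0.0]
ft_force: [0.0, 0.2, 0.1]
grip_width: 0.998
```

```bash
python3 - <<'E'
from meas import *
d=grab('wrist','w1.png'); s=get_state(); print(s['position'],s['tool_rot'],s['ft_force'],s['time'])
print(d['extrinsics'])
for P in ([.5836,-.246,.03],[.3838,-.2804,.018]): print(proj(d,P))
E
```

```text
[ 0.5822 -0.248   0.1826] [ 2.2701 -2.1704  0.0004] [-0.3662 -0.6433  0.0107] 1.7
[[ 0.0446 -0.9678 -0.2477  0.6503]
 [-0.999  -0.0428 -0.013  -0.2443]
 [ 0.002   0.2481 -0.9687  0.3455]
 [ 0.      0.      0.      1.    ]]
[[318.7507 225.1939]]
[[340.6887 390.6767]]
```

View pics/w1.png

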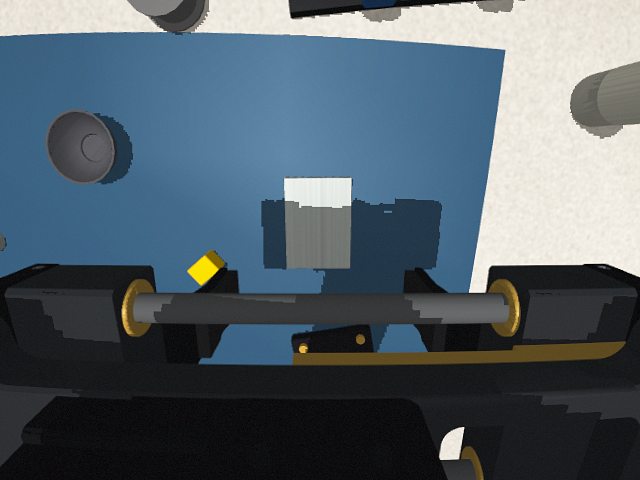

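The wrist view shows the heat sink with its top corners near (284,178), (352,178), (350,268) and (286,268). The stand's front terminals are at (303,349) and (360,340).

```bash
python3 - <<'E'
from meas import *
d=load('wrist');t=load('top');s=load('scene')
im=d['pixels'];hsv=cv2.cvtColor(im,cv2.COLOR_BGR2HSV)
m=((hsv[...,1]<45)&(hsv[...,2]>70)).astype(np.uint8)*255; m[:,:270]=0;m[:,365:]=0;m[:170]=0;m[280:]=0
c=max(cv2.findContours(m,0,1)[0],key=cv2.contourArea).reshape(-1,2)
print(cv2.boundingRect(c),wrect(d,c,.03))
# brass terminals in top & scene
def brass(im,box):
    h=cv2.cvtColor(cv2.resize(im,None,fx=4,fy=4,interpolation=2),cv2.COLOR_BGR2HSV)
    m=cv2.inRange(h,(10,110,80),(32,255,255)); x0,y0,x1,y1=[4*v for v in box]
    M=np.zeros_like(m);M[y0:y1,x0:x1]=m[y0:y1,x0:x1]
    n,_,st,ce=cv2.connectedComponentsWithStats(M)
    return np.array([(ce[i]-1.5)/4 for i in range(1,n) if st[i,4]>60])
a=brass(t['pixels'],(350,230,420,315));b=brass(s['pixels'],(255,190,335,250)); print(a,b)
A=plane(t,a,.022);B=plane(s,b,.022);print(A,B)
idx=[int(np.argmin(np.linalg.norm(B-p,axis=1))) for p in A]
T=tri(t,a,s,b[idx]);print(T,T.mean(0),A.mean(0))
print(plane(d,[(303,349),(360,340)],.024))
E
```

```text
(284, 176, 68, 93) (array([ 0.5852, -0.2448]), (91.40756225585938, 64.21715545654297), 2.5435829162597656)
[[390.452  243.0503]
 [364.3494 249.191 ]
 [404.3921 296.273 ]
 [377.9064 302.6744]] [[330.0417 201.4129]
 [301.8163 204.8087]
 [321.2476 212.1266]
 [269.9593 225.8619]
 [289.9176 234.2375]]
[[ 0.4553 -0.2983  0.022 ]
 [ 0.4413 -0.2357  0.022 ]
 [ 0.3285 -0.3264  0.022 ]
 [ 0.3144 -0.2639  0.022 ]] [[ 0.2607 -0.2891  0.022 ]
 [ 0.3293 -0.3251  0.022 ]
 [ 0.3155 -0.2631  0.022 ]
 [ 0.4543 -0.2976  0.022 ]
 [ 0.4404 -0.2359  0.022 ]]
[[ 0.4548 -0.2979  0.0222  0.0011]
 [ 0.441  -0.2355  0.0226  0.0005]
 [ 0.3284 -0.3265  0.0211  0.0004]
 [ 0.3145 -0.2641  0.0212  0.0001]] [ 0.3847 -0.281   0.0217  0.0005] [ 0.3849 -0.2811  0.022 ]
[[ 0.4421 -0.2347  0.024 ]
 [ 0.456  -0.2968  0.024 ]]
```

Emit:
carry_out(
  motion=[
    [[0.001,0.001,-0.03],0],
    [[0.001,0.001,-0.06],0],
    [[0.001,0.001,-0.09],0],
    [[0.001,0.001,-0.12],0],
    [[0.001,0.001,-0.14],0],
    [[0.001,0.001,-0.155],0],
    [[0.001,0.001,-0.168],0],
    [[0.001,0.001,-0.176],0],
    [[0.001,0.001,-0.176],0],
    [[0.001,0.001,-0.176],0],
    [[0.001,0.001,-0.176],0],
  ],
  grip=-1,
)

```text
time: 2.8
position: [0.5851, -0.2454, 0.0077]
tool_rot: [-2.273, 2.167, -0.003]
ft_force: [0.1, -0.1, -0.6]
grip_width: 0.999
```

Emit:
carry_out(
  motion=[
    [[0,0,0],0],
    [[0,0,0],0],
    [[0,0,0],0],
    [[0,0,0],0],
    [[0,0,0],0],
    [[0,0,0],0],
    [[0,0,0],0],
    [[0,0,0],0],
    [[0,0,0],0],
    [[0,0,0],0],
  ],
  grip=1,
  squeeze=35,
)

```text
time: 3.8
position: [0.5843, -0.2452, 0.0067]
tool_rot: [2.274, -2.168, 0.0]
ft_force: [-0.9, -0.5, 1.9]
grip_width: 0.731
```

Emit:
carry_out(
  motion=[
    [[0,0,0.01],0],
    [[0,0,0.03],0],
    [[0,0,0.06],0],
    [[0,0,0.08],0],
    [[0,0,0.08],0],
    [[0,0,0.08],0],
    [[0,0,0.08],0],
  ],
)

```text
time: 4.5
position: [0.5828, -0.2447, 0.0846]
tool_rot: [2.273, -2.167, -0.005]
ft_force: [-0.1, 0.7, -2.8]
grip_width: 0.73
```

```bash
python3 - <<'E'
from meas import *
s=get_state(); print(s['position'],s['tool_rot'],s['ft_force'],s['grip_width'],s['time'])
d=grab('wrist','w2.png')
E
```

```text
[ 0.5828 -0.2447  0.0846] [ 2.273  -2.1667 -0.005 ] [-0.1288  0.6702 -2.8187] 0.7297766947424146 4.5
```

View pics/w2.png

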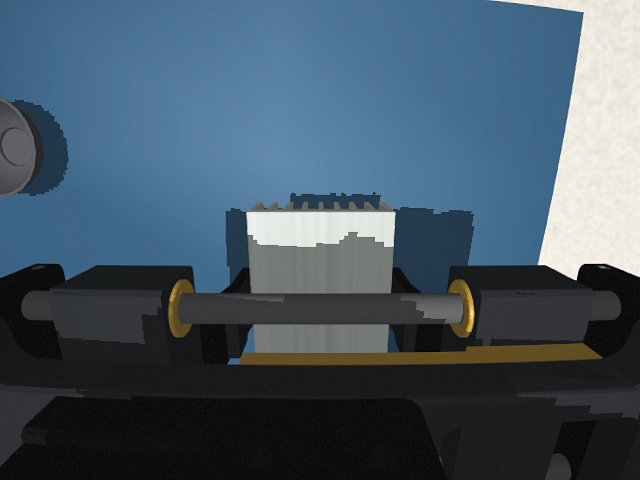

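Emit:
carry_out(
  motion=[
    [[-0.03,-0.006,0],0.03],
    [[-0.07,-0.013,0],0.065],
    [[-0.11,-0.02,0],0.1],
    [[-0.15,-0.028,0],0.135],
    [[-0.18,-0.033,0],0.16],
    [[-0.195,-0.035,0],0.175],
    [[-0.199,-0.036,0],0.177],
    [[-0.199,-0.036,0],0.177],
    [[-0.199,-0.036,0],0.177],
    [[-0.199,-0.036,0],0.177],
  ],
)

```text
time: 5.55
position: [0.3864, -0.2806, 0.0865]
tool_rot: [-2.458, 1.956, -0.0]
ft_force: [0.3, -0.4, -3.1]
grip_width: 0.733
```

```bash
python3 - <<'E'
from meas import *
s=get_state(); print(s['position'],s['tool_rot'],s['ft_force'],s['grip_width'],s['time'])
R=cv2.Rodrigues(s['tool_rot'])[0];print(R, np.degrees(np.arctan2(R[1,0],R[0,0]))+90)
E
```

```text
[ 0.3864 -0.2806  0.0865] [-2.4576  1.956  -0.0004] [ 0.2765 -0.4118 -3.1174] 0.7326726025856132 5.55
[[ 0.2244 -0.9745  0.0005]
 [-0.9745 -0.2244  0.0003]
 [-0.0002 -0.0006 -1.    ]] 12.968087662897048
```

Emit:
carry_out(
  motion=[
    [[-0.001,0,-0.02],0],
    [[-0.001,0,-0.04],0],
    [[-0.001,0,-0.05],0],
    [[-0.001,0,-0.055],0],
    [[-0.001,0,-0.058],0],
    [[-0.001,0,-0.06],0],
    [[-0.001,0,-0.061],0],
    [[-0.001,0,-0.061],0],
    [[-0.001,0,-0.061],0],
  ],
)

```text
time: 6.45
position: [0.3845, -0.2814, 0.026]
tool_rot: [2.456, -1.958, 0.001]
ft_force: [-0.0, -0.0, -2.8]
grip_width: 0.736
```

Not touching yet; about 1 mm more to go.

Emit:
carry_out(
  motion=[
    [[0,0,-0.001],0],
    [[0,0,-0.0015],0],
    [[0,0,-0.002],0],
    [[0,0,-0.002],0],
  ],
)

```text
time: 6.85
position: [0.3844, -0.2814, 0.0246]
tool_rot: [2.456, -1.958, 0.0]
ft_force: [-3.3, 1.8, 6.0]
grip_width: 0.732
```

Emit:
carry_out(
  motion=[
    [[0,0,0],0],
    [[0,0,0],0],
    [[0,0,0],0],
    [[0,0,0],0],
    [[0,0,0],0],
    [[0,0,0],0],
    [[0,0,0],0],
  ],
  grip=-1,
)

```text
time: 7.55
position: [0.3842, -0.2812, 0.0236]
tool_rot: [2.457, -1.958, 0.0]
ft_force: [1.1, 0.2, -0.4]
grip_width: 0.999
```

Emit:
carry_out(
  motion=[
    [[0,0,0.02],0],
    [[0,0,0.05],0],
    [[0,0,0.09],0],
    [[0,0,0.13],0],
    [[0,0,0.16],0],
    [[0.083,0.287,0.16],-0.53],
    [[0.083,0.287,0.16],-0.53],
    [[0.083,0.287,0.16],-0.53],
    [[0.083,0.287,0.16],-0.53],
    [[0.083,0.287,0.16],-0.53],
    [[0.083,0.287,0.16],-0.53],
    [[0.083,0.287,0.16],-0.53],
    [[0.083,0.287,0.16],-0.53],
    [[0.083,0.287,0.16],-0.53],
    [[0.083,0.287,0.16],-0.53],
  ],
)

```text
time: 9.05
position: [0.4669, 0.004, 0.1834]
tool_rot: [1.854, -2.535, 0.0]
ft_force: [-0.2, -0.6, -0.5]
grip_width: 1.001
```

```bash
python3 - <<'E'
from meas import *
s=get_state(); print(s['position'],s['tool_rot'],s['time'])
R=cv2.Rodrigues(s['tool_rot'])[0];print('jaw',np.degrees(np.arctan2(R[1,0],R[0,0])))
d=grab('wrist','w3.png');t=grab('top','t3.png');sc=grab('scene')
for n,dd in(('w',d),('t',t),('s',sc)):
    p=proj(dd,[.468,.007,.01])[0];print(n,p)
    try: print(wrect(dd,seg(dd,p,45),.01))
    except Exception as e: print(e)
    p=proj(dd,[.3845,-.281,.048])[0];print(n,p)
cv2.imwrite('pics/c3.png',np.hstack([d['pixels'],cv2.resize(t['pixels'][200:340,300:440],(480,480),interpolation=2)])[:, ::1][:480,:1120])
im=cv2.imread('pics/c3.png');cv2.imwrite('pics/c3.png',cv2.resize(im,(800,343)))
E
```

```text
[0.4669 0.004  0.1834] [ 1.854  -2.5351  0.0002] 9.05
jaw -107.64238108457927
w [318.0672 222.2686]
(array([0.4692, 0.0077]), (51.81224060058594, 52.68413162231445), 81.28315734863281)
w [624.3383 223.1084]
t [262.7727 240.3627]
(array([0.328 , 0.0479]), (348.5251770019531, 802.4549560546875), 88.54829406738281)
t [385.5831 271.4952]
s [352.9325 293.3196]
(array([0.471 , 0.0104]), (63.21525955200195, 60.27549743652344), 81.08396911621094)
s [295.8701 209.8091]
```

View pics/c3.png

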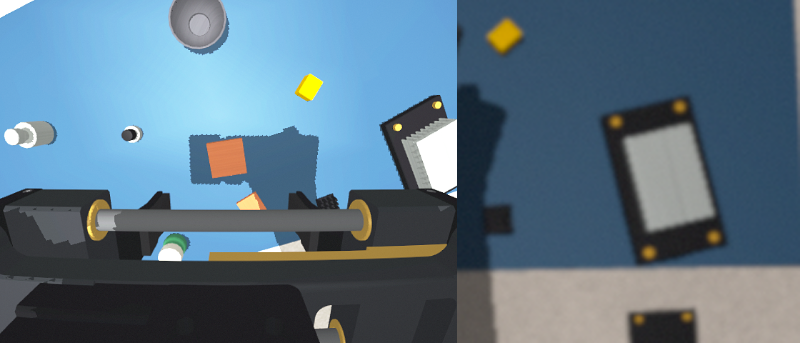

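The plate is in wrist crop at (226,158), clear of the fingers. The heat sink sits between the terminals on the stand, at (669,177) in the right-hand crop. Next I'll measure the heat sink's placement and grasp the plate.

```bash
python3 - <<'E'
from meas import *
t=load('top');sc=load('scene')
for n,dd in(('t',t),('s',sc)):
    p=proj(dd,[.3845,-.281,.048])[0]; c=seg(dd,p,35); 
    print(n,wrect(dd,c,.048)); m=cv2.moments((c*4).astype(np.float32)); q=np.array([m['m10'],m['m01']])/m['m00']/4
    if n=='t': a=q
print(tri(t,[a],sc,[q]))
E
```

```text
t (array([ 0.384 , -0.2818]), (89.2906494140625, 63.59871292114258), 12.914867401123047)
s (array([ 0.3765, -0.363 ]), (257.9383239746094, 434.79669189453125), 85.58827209472656)
[[ 0.4005 -0.2954  0.0801  0.0535]]
```

Emit:
carry_out(
  motion=[
    [[0.001,0.002,-0.04],0.1],
    [[0.001,0.002,-0.08],0.158],
    [[0.001,0.002,-0.12],0.158],
    [[0.001,0.002,-0.15],0.158],
    [[0.001,0.002,-0.165],0.158],
    [[0.001,0.002,-0.174],0.158],
    [[0.001,0.002,-0.178],0.158],
    [[0.001,0.002,-0.178],0.158],
    [[0.001,0.002,-0.178],0.158],
  ],
)

```text
time: 10.1
position: [0.4691, 0.0076, 0.0065]
tool_rot: [-2.051, 2.378, -0.002]
ft_force: [-0.4, -0.1, 0.2]
grip_width: 1.0
```

Emit:
carry_out(
  motion=[
    [[0,0,-0.002],0],
    [[0,0,-0.002],0],
    [[0,0,-0.002],0],
  ],
)

```text
time: 10.4
position: [0.4685, 0.0078, 0.0039]
tool_rot: [-2.052, 2.379, -0.001]
ft_force: [0.7, 0.3, 0.2]
grip_width: 0.999
```

Emit:
carry_out(
  motion=[
    [[0,0,0],0],
    [[0,0,0],0],
    [[0,0,0],0],
    [[0,0,0],0],
    [[0,0,0],0],
    [[0,0,0],0],
    [[0,0,0],0],
    [[0,0,0],0],
    [[0,0,0],0],
    [[0,0,0],0],
    [[0,0,0],0],
  ],
  grip=1,
  squeeze=35,
)

```text
time: 11.5
position: [0.4682, 0.0078, 0.0036]
tool_rot: [2.052, -2.379, 0.0]
ft_force: [0.0, -0.5, -0.8]
grip_width: 0.592
```

Emit:
carry_out(
  motion=[
    [[0,0,0.01],0],
    [[0,0,0.03],0],
    [[0,0,0.06],0],
    [[0,0,0.1],0],
    [[0,0,0.13],0],
    [[0,0,0.14],0],
    [[0,0,0.14],0],
    [[0,0,0.14],0],
  ],
)

```text
time: 12.3
position: [0.4671, 0.0078, 0.1422]
tool_rot: [2.051, -2.377, -0.002]
ft_force: [-0.6, -0.5, -2.5]
grip_width: 0.59
```

```bash
python3 - <<'E'
from meas import *
s=get_state(); print(s['position'],s['ft_force'],s['grip_width'],s['time'])
d=grab('wrist','w4.png');sc=grab('scene')
p=proj(sc,s['position'])[0];print(p);x,y=map(int,p)
c=cv2.resize(sc['pixels'][y-90:y+60,x-80:x+70],(480,480),interpolation=2)
cv2.imwrite('pics/c4.png',cv2.resize(np.hstack([d['pixels'],c]),(800,343)))
E
```

```text
[0.4671 0.0078 0.1422] [-0.5671 -0.4778 -2.5316] 0.590127258410657 12.3
[356.804  240.5964]
```

View pics/c4.png

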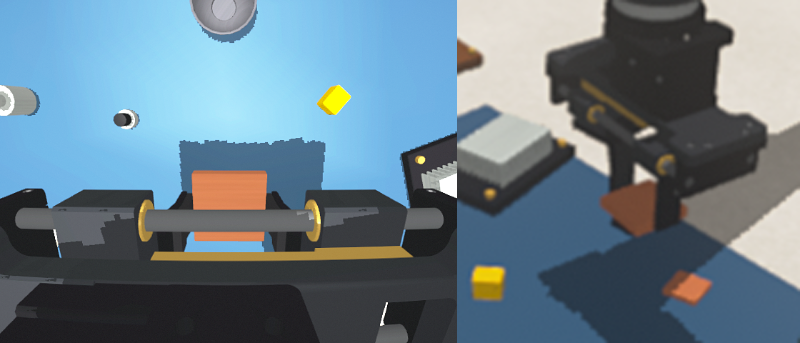

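The plate is held: it is at (230,205) in the wrist crop and between the fingers at (650,207) in the scene crop. I'll check whether it hangs level.

```bash
python3 - <<'E'
from meas import *
d=load('wrist');s=get_state();h=cv2.cvtColor(d['pixels'],cv2.COLOR_BGR2HSV)
m=cv2.inRange(h,(3,110,80),(18,255,255)); m[:,:240]=0;m[:,400:]=0;m[360:]=0
for y in range(232,344,6):
    x=np.where(m[y])[0]; print(y,(x.min(),x.max()) if len(x) else None,end=' ')
print()
R=cv2.Rodrigues(s['tool_rot'])[0]
for tilt in(0,.1,-.1):
  Q=R@cv2.Rodrigues(np.array([tilt,0,0.]))[0]
  P=[s['position']+Q@np.array([a*.026,b*.026,z]) for z in(.0036,-.0064) for b in(-1,1) for a in(-1,1)]
  print(tilt,proj(d,P).round(1).tolist())
E
```

```text
232 None 238 None 244 (np.int64(269), np.int64(373)) 250 (np.int64(269), np.int64(373)) 256 (np.int64(269), np.int64(372)) 262 (np.int64(269), np.int64(372)) 268 (np.int64(269), np.int64(372)) 274 (np.int64(270), np.int64(372)) 280 (np.int64(270), np.int64(371)) 286 (np.int64(270), np.int64(371)) 292 (np.int64(270), np.int64(371)) 298 None 304 None 310 None 316 None 322 None 328 (np.int64(273), np.int64(369)) 334 (np.int64(273), np.int64(369)) 340 None 
0 [[272.0, 238.7], [371.6, 238.7], [275.6, 328.3], [367.9, 328.2], [269.2, 243.7], [374.6, 243.6], [273.2, 337.7], [370.5, 337.6]]
0.1 [[271.3, 239.6], [372.4, 239.5], [276.2, 325.2], [367.3, 325.1], [268.4, 246.6], [375.4, 246.5], [273.9, 335.9], [369.7, 335.8]]
-0.1 [[272.7, 238.5], [370.8, 238.4], [275.0, 331.0], [368.5, 330.9], [269.9, 241.4], [373.8, 241.3], [272.5, 339.0], [371.2, 338.9]]
```

Emit:
carry_out(
  motion=[
    [[-0.01,-0.03,0],0.04],
    [[-0.022,-0.075,0],0.1],
    [[-0.034,-0.12,0],0.16],
    [[-0.047,-0.165,0],0.22],
    [[-0.06,-0.21,0],0.28],
    [[-0.072,-0.25,0],0.33],
    [[-0.08,-0.278,0],0.36],
    [[-0.083,-0.289,0],0.372],
    [[-0.083,-0.289,0],0.372],
    [[-0.083,-0.289,0],0.372],
    [[-0.083,-0.289,0],0.372],
    [[-0.083,-0.289,0],0.372],
  ],
)

```text
time: 13.6
position: [0.3856, -0.2799, 0.1433]
tool_rot: [-2.459, 1.956, 0.001]
ft_force: [-0.2, -0.4, -1.9]
grip_width: 0.589
```

Emit:
carry_out(
  motion=[
    [[-0.001,-0.001,-0.02],0],
    [[-0.001,-0.001,-0.05],0],
    [[-0.001,-0.001,-0.075],0],
    [[-0.001,-0.001,-0.083],0],
    [[-0.001,-0.001,-0.087],0],
    [[-0.001,-0.001,-0.089],0],
    [[-0.001,-0.001,-0.09],0],
    [[-0.001,-0.001,-0.09],0],
    [[-0.001,-0.001,-0.09],0],
  ],
)

```text
time: 14.5
position: [0.3847, -0.2826, 0.0543]
tool_rot: [2.456, -1.958, 0.002]
ft_force: [1.0, 0.3, -3.2]
grip_width: 0.588
```

Emit:
carry_out(
  motion=[
    [[0,0,-0.0005],0],
    [[0,0,-0.001],0],
    [[0,0,-0.0015],0],
    [[0,0,-0.0015],0],
    [[0,0,-0.0015],0],
  ],
)

```text
time: 15.0
position: [0.3842, -0.2822, 0.052]
tool_rot: [2.457, -1.958, -0.0]
ft_force: [-0.9, -0.1, -2.6]
grip_width: 0.586
```

Emit:
carry_out(
  motion=[
    [[0,0,-0.0005],0],
    [[0,0,-0.001],0],
    [[0,0,-0.001],0],
  ],
)

```text
time: 15.3
position: [0.3843, -0.2822, 0.0516]
tool_rot: [2.456, -1.958, 0.0]
ft_force: [-2.1, 1.0, 4.4]
grip_width: 0.589
```

Emit:
carry_out(
  motion=[
    [[0,0,0],0],
    [[0,0,0],0],
    [[0,0,0],0],
    [[0,0,0],0],
    [[0,0,0],0],
    [[0,0,0],0],
    [[0,0,0],0],
    [[0,0,0.02],0],
    [[0,0,0.05],0],
    [[0,0,0.09],0],
    [[0,0,0.13],0],
    [[0,0,0.13],0],
  ],
  grip=-1,
)

```text
time: 16.5
position: [0.3874, -0.2843, 0.1869]
tool_rot: [2.456, -1.958, 0.017]
ft_force: [1.1, -0.5, 0.4]
grip_width: 1.001
```

Emit:
carry_out(
  motion=[
    [[0.03,0.04,0],0.04],
    [[0.05,0.08,0],0.08],
    [[0.07,0.12,0],0.13],
    [[0.085,0.16,0],0.18],
    [[0.09,0.2,0],0.24],
    [[0.095,0.245,0],0.3],
    [[0.095,0.29,0],0.36],
    [[0.09,0.335,0],0.43],
    [[0.085,0.38,0],0.5],
    [[0.075,0.425,0],0.56],
    [[0.06,0.465,0],0.62],
    [[0.045,0.505,0],0.68],
    [[0.03,0.545,0],0.73],
    [[0.016,0.575,0],0.757],
    [[0.016,0.575,0],0.757],
    [[0.016,0.575,0],0.757],
    [[0.016,0.575,0],0.757],
  ],
)

```text
time: 18.2
position: [0.4008, 0.2914, 0.1806]
tool_rot: [3.004, -0.915, -0.0]
ft_force: [0.2, -0.5, 0.1]
grip_width: 1.002
```

```bash
python3 - <<'E'
from meas import *
s=get_state(); print(s['position'],s['tool_rot'],s['time'],s['joint_positions'])
R=cv2.Rodrigues(s['tool_rot'])[0];print('jaw',np.degrees(np.arctan2(R[1,0],R[0,0])))
d=grab('wrist','w5.png');t=grab('top','t5.png')
for n,dd in(('w',d),('t',t)):
    p=proj(dd,[.4,.2935,.008])[0];print(n,p)
    print(wrect(dd,seg(dd,p,45),.008))
p=proj(t,[.3845,-.281,.058])[0];c=seg(t,p,45);print('spreader',wrect(t,c,.058))
cv2.imwrite('pics/c5.png',cv2.resize(np.hstack([d['pixels'],cv2.resize(t['pixels'][200:340,300:440],(480,480),interpolation=2)]),(800,343)))
E
```

```text
[0.4008 0.2914 0.1806] [ 3.0045 -0.9147 -0.    ] 18.2 [ 0.2833  0.0854 -0.9968  1.8536  0.0763  1.2432 -1.3276]
jaw -33.863525255060935
w [318.3054 221.3238]
(array([0.3949, 0.2854]), (18.41494369506836, 39.030704498291016), 56.09551239013672)
t [142.7065 270.1795]
(array([0.4053, 0.3003]), (21.93832778930664, 39.715293884277344), 56.45197296142578)
spreader (array([ 0.3838, -0.2827]), (51.597984313964844, 52.2863655090332), 12.734797477722168)
```

View pics/c5.png

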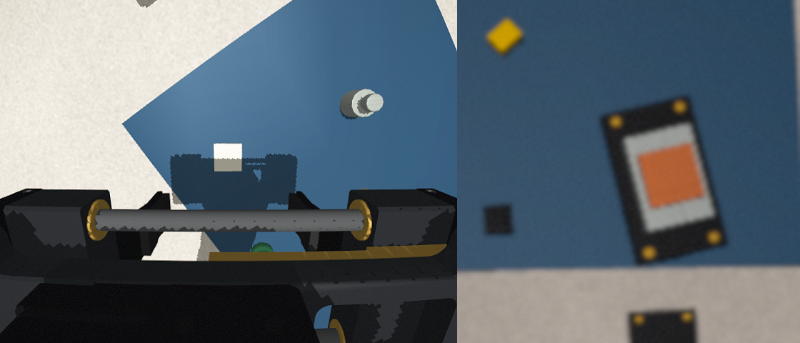

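The copper plate lies centred on the heat sink, at (671,177) in the right-hand crop: 1 mm off, 12.7°. The module at (228,157) is half in shadow, so I'll use a wider mask.

```bash
python3 - <<'E'
from meas import *
d=load('wrist');h=cv2.cvtColor(d['pixels'],cv2.COLOR_BGR2HSV)
m=((h[...,1]<70)&(h[...,2]>110)).astype(np.uint8)*255
M=np.zeros_like(m);M[185:250,285:355]=m[185:250,285:355]
c=max(cv2.findContours(M,0,1)[0],key=cv2.contourArea).reshape(-1,2);print(cv2.boundingRect(c));a=wrect(d,c,.008);print(a)
E
```

```text
(299, 200, 40, 40)
(array([0.4011, 0.2947]), (40.9925651550293, 40.381591796875), 56.105613708496094)
```

Emit:
carry_out(
  motion=[
    [[0,0.002,-0.04],0.002],
    [[0,0.002,-0.08],0.002],
    [[0,0.002,-0.12],0.002],
    [[0,0.002,-0.15],0.002],
    [[0,0.002,-0.165],0.002],
    [[0,0.002,-0.173],0.002],
    [[0,0.002,-0.176],0.002],
    [[0,0.002,-0.176],0.002],
    [[0,0.002,-0.176],0.002],
    [[0,0.002,-0.176],0.002],
  ],
)

```text
time: 19.3
position: [0.4011, 0.2953, 0.0062]
tool_rot: [-3.006, 0.909, -0.003]
ft_force: [1.2, 0.3, -0.7]
grip_width: 1.003
```

Emit:
carry_out(
  motion=[
    [[0,-0.001,-0.002],0],
    [[0,-0.001,-0.002],0],
    [[0,-0.001,-0.002],0],
  ],
)

```text
time: 19.6
position: [0.4003, 0.2937, 0.0031]
tool_rot: [3.007, -0.909, 0.0]
ft_force: [-0.2, 0.3, -0.3]
grip_width: 0.999
```

Emit:
carry_out(
  motion=[
    [[0,0,0],0],
    [[0,0,0],0],
    [[0,0,0],0],
    [[0,0,0],0],
    [[0,0,0],0],
    [[0,0,0],0],
    [[0,0,0],0],
    [[0,0,0],0],
    [[0,0,0],0],
    [[0,0,0],0],
    [[0,0,0],0],
    [[0,0,0],0],
  ],
  grip=1,
  squeeze=15,
)

```text
time: 20.8
position: [0.4002, 0.2938, 0.0031]
tool_rot: [3.007, -0.909, 0.0]
ft_force: [0.0, -0.3, 0.4]
grip_width: 0.456
```

Emit:
carry_out(
  motion=[
    [[0,0,0.01],0],
    [[0,0,0.03],0],
    [[0,0,0.06],0],
    [[0,0,0.1],0],
    [[0,0,0.13],0],
    [[0,0,0.14],0],
    [[0,0,0.14],0],
    [[0,0,0.14],0],
  ],
)

```text
time: 21.6
position: [0.3997, 0.2932, 0.1422]
tool_rot: [3.006, -0.909, -0.001]
ft_force: [0.1, 0.6, -0.5]
grip_width: 0.45
```

```bash
python3 - <<'E'
from meas import *
d=grab('wrist','w6.png');s=get_state();h=cv2.cvtColor(d['pixels'],cv2.COLOR_BGR2HSV)
m=((h[...,1]<70)&(h[...,2]>110)).astype(np.uint8)*255; m[:,:265]=0;m[:,380:]=0;m[360:]=0
for y in range(232,352,6):
    x=np.where(m[y])[0]; print(y,(int(x.min()),int(x.max())) if len(x) else None,end=' ')
print(s['position'],s['tool_rot'],s['grip_width'])
R=cv2.Rodrigues(s['tool_rot'])[0]
P=[s['position']+R@np.array([a*.02,b*.02,z]) for z in(.0036,-.0044) for b in(-1,1) for a in(-1,1)]
print(proj(d,P).round(1).tolist())
cv2.imwrite('pics/c6.png',d['pixels'][180:380,200:440])
E
```

```text
232 None 238 None 244 None 250 (282, 359) 256 (281, 360) 262 (281, 360) 268 (281, 360) 274 (282, 359) 280 (282, 359) 286 (282, 359) 292 (283, 359) 298 None 304 None 310 None 316 None 322 None 328 None 334 (275, 276) 340 (275, 281) 346 (273, 285) [0.3994 0.293  0.1417] [ 3.0054 -0.9084 -0.0025] 0.45389618466576553
[[281.8, 250.2], [357.8, 250.1], [284.1, 318.9], [355.7, 318.8], [280.0, 254.6], [359.5, 254.5], [282.5, 326.1], [357.2, 326.0]]
```

View pics/c6.png

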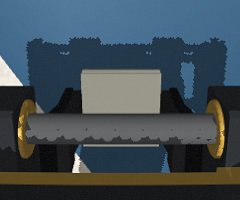

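The module is held level and centred, at (120,100) in the crop. Its edges match the projection to within 1 px, so I'll carry it back.

Emit:
carry_out(
  motion=[
    [[0.012,-0.025,0],-0.03],
    [[0.03,-0.065,0],-0.08],
    [[0.045,-0.105,0],-0.13],
    [[0.06,-0.145,0],-0.19],
    [[0.07,-0.19,0],-0.25],
    [[0.075,-0.235,0],-0.31],
    [[0.08,-0.28,0],-0.38],
    [[0.08,-0.325,0],-0.45],
    [[0.075,-0.37,0],-0.51],
    [[0.07,-0.41,0],-0.57],
    [[0.055,-0.45,0],-0.62],
    [[0.035,-0.49,0],-0.67],
    [[0.015,-0.53,0],-0.72],
    [[-0.003,-0.558,0],-0.75],
    [[-0.012,-0.571,0],-0.76],
    [[-0.016,-0.576,0],-0.76],
    [[-0.016,-0.576,0],-0.76],
    [[-0.016,-0.576,0],-0.76],
    [[-0.016,-0.576,0],-0.76],
  ],
)

```text
time: 23.55
position: [0.3853, -0.2805, 0.143]
tool_rot: [-2.459, 1.955, 0.0]
ft_force: [-0.8, -1.4, -0.2]
grip_width: 0.457
```

```bash
python3 - <<'E'
from meas import *
s=get_state();print(s['position'],s['ft_force'],s['grip_width'],s['time'])
R=cv2.Rodrigues(s['tool_rot'])[0];print('jaw',np.degrees(np.arctan2(R[1,0],R[0,0])))
E
```

```text
[ 0.3853 -0.2805  0.143 ] [-0.7978 -1.4369 -0.2201] 0.4571191937277551 23.55
jaw -76.98367751548692
```

Emit:
carry_out(
  motion=[
    [[-0.001,-0.0015,-0.02],0],
    [[-0.001,-0.0015,-0.045],0],
    [[-0.001,-0.0015,-0.065],0],
    [[-0.001,-0.0015,-0.074],0],
    [[-0.001,-0.0015,-0.078],0],
    [[-0.001,-0.0015,-0.079],0],
    [[-0.001,-0.0015,-0.079],0],
    [[-0.001,-0.0015,-0.079],0],
  ],
)

```text
time: 24.35
position: [0.3839, -0.2841, 0.065]
tool_rot: [2.456, -1.959, 0.003]
ft_force: [0.1, -1.1, 1.2]
grip_width: 0.455
```

Emit:
carry_out(
  motion=[
    [[0,0,-0.0005],0],
    [[0,0,-0.001],0],
    [[0,0,-0.001],0],
    [[0,0,-0.001],0],
  ],
)

```text
time: 24.75
position: [0.3832, -0.2837, 0.0631]
tool_rot: [2.455, -1.959, 0.0]
ft_force: [-0.3, 0.0, -0.6]
grip_width: 0.456
```

Emit:
carry_out(
  motion=[
    [[0.0005,0.001,-0.0005],0],
    [[0.0005,0.001,-0.001],0],
    [[0.0005,0.001,-0.0015],0],
    [[0.0005,0.001,-0.0018],0],
    [[0.0005,0.001,-0.0018],0],
  ],
)

```text
time: 25.25
position: [0.3837, -0.2827, 0.0612]
tool_rot: [2.456, -1.959, -0.0]
ft_force: [-0.4, 0.4, -0.4]
grip_width: 0.455
```

Emit:
carry_out(
  motion=[
    [[0,0,-0.0004],0],
    [[0,0,-0.0008],0],
    [[0,0,-0.0008],0],
  ],
)

```text
time: 25.55
position: [0.3837, -0.2827, 0.061]
tool_rot: [2.455, -1.959, -0.0]
ft_force: [-1.7, 1.9, 4.7]
grip_width: 0.456
```

Emit:
carry_out(
  motion=[
    [[0,0,0],0],
    [[0,0,0],0],
    [[0,0,0],0],
    [[0,0,0],0],
    [[0,0,0],0],
    [[0,0,0],0],
    [[0,0,0],0],
    [[0,0,0.02],0],
    [[0,0,0.05],0],
    [[0,0,0.09],0],
    [[0,0,0.13],0],
    [[0,0,0.13],0],
  ],
  grip=-1,
)

```text
time: 26.75
position: [0.3868, -0.2847, 0.1963]
tool_rot: [2.455, -1.959, 0.017]
ft_force: [-0.8, 0.0, 0.9]
grip_width: 0.998
```

Emit:
carry_out(
  motion=[
    [[0.015,0.03,0],0.04],
    [[0.031,0.075,0],0.08],
    [[0.047,0.12,0],0.12],
    [[0.063,0.165,0],0.16],
    [[0.08,0.21,0],0.2],
    [[0.098,0.255,0],0.25],
    [[0.116,0.3,0],0.3],
    [[0.134,0.345,0],0.35],
    [[0.152,0.39,0],0.4],
    [[0.17,0.435,0],0.45],
    [[0.188,0.48,0],0.48],
    [[0.2,0.515,0],0.5],
    [[0.206,0.532,0],0.5],
    [[0.206,0.532,0],0.5],
    [[0.206,0.532,0],0.5],
    [[0.206,0.532,0],0.5],
  ],
)

```text
time: 28.35
position: [0.5898, 0.2474, 0.1901]
tool_rot: [2.861, -1.293, 0.001]
ft_force: [0.4, 0.2, 0.8]
grip_width: 0.999
```

```bash
python3 - <<'E'
from meas import *
s=get_state(); print(s['position'],s['tool_rot'],s['time'],s['joint_positions'])
d=grab('wrist','w7.png');t=grab('top','t7.png')
print(proj(d,[[.59,.25,.058],[.59,.25,0]]))
p=proj(t,[.3837,-.2827,.066])[0];c=seg(t,p,45);print('module',wrect(t,c,.066),'plate',wrect(t,seg(t,proj(t,[.384,-.2825,.058])[0]+[0,11.5],35),.058))
cv2.imwrite('pics/c7.png',cv2.resize(np.hstack([d['pixels'],cv2.resize(t['pixels'][200:340,300:440],(480,480),interpolation=2)]),(800,343)))
E
```

```text
[0.5898 0.2474 0.1901] [ 2.8614 -1.2932  0.0006] 28.35 [ 0.2174  0.4475 -0.8728  1.4985  0.3472  1.3581 -1.5296]
[[318.2376 229.5365]
 [318.465  217.7049]]
module (array([ 0.384 , -0.2834]), (39.414485931396484, 39.68048858642578), 12.917940139770508) plate (array([ 0.3779, -0.262 ]), (53.97074508666992, 17.761411666870117), 24.493019104003906)
```

View pics/c7.png

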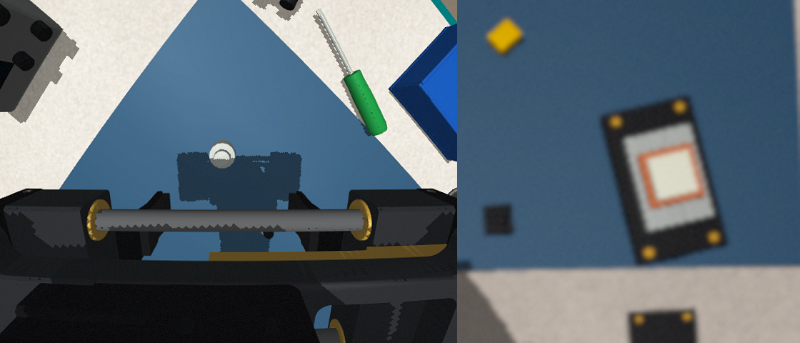

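The module is centred on the plate, at (671,176) in the right-hand crop: 12.9°, within 1 mm. The weight is at about (222,154) in the left crop, a little left of centre, so I'll measure it.

```bash
python3 - <<'E'
from meas import *
d=load('wrist')
big=cv2.resize(d['pixels'][175:260,265:360],None,fx=6,fy=6,interpolation=2);cv2.imwrite('pics/c8.png',big)
h=cv2.cvtColor(d['pixels'],cv2.COLOR_BGR2HSV)
m=((h[...,1]<80)).astype(np.uint8)*255
M=np.zeros_like(m);M[180:255,275:350]=m[180:255,275:350]
c=max(cv2.findContours(M,0,1)[0],key=cv2.contourArea).reshape(-1,2);print(cv2.boundingRect(c),cv2.minEnclosingCircle(c))
for z in(.036,):
    P=plane(d,c,z)[:,:2]*1000; print(cv2.minEnclosingCircle(P.astype(np.float32)))
t,s=load('top'),load('scene')
for n in ('top','scene'):
    dd=load(n); p=proj(dd,[.59,.25,.058])[0]; print(n,p)
E
```

```text
(292, 196, 38, 40) ((310.7627868652344, 215.6092987060547), 19.967153549194336)
((591.6345825195312, 261.13995361328125), 19.712848663330078)
top [157.2969 187.0965]
scene [409.2258 382.2746]
```

View pics/c8.png

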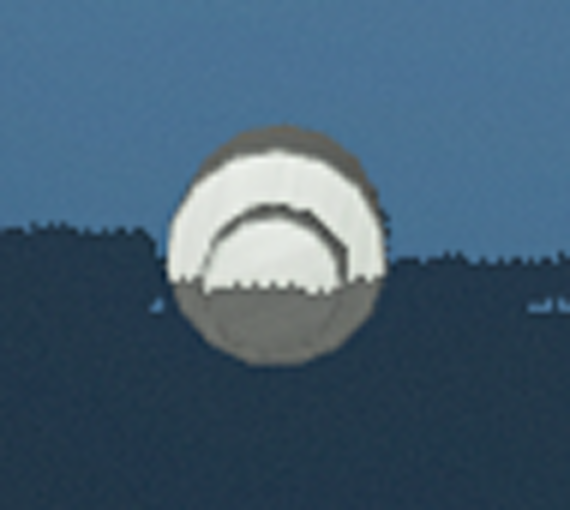

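In the close crop the body-top circle is centred near (277,258) and the knob near (275,285). In the full image that is (311.2,218.0) and (310.8,222.5).

```bash
python3 - <<'E'
from meas import *
d=load('wrist')
print(plane(d,[(311.1,218)],.036),plane(d,[(310.8,222.5)],.054), plane(d,[(293,218),(329.2,218)],.036))
t,s=load('top'),load('scene')
for P in([.591,.2565,.036],[.591,.2565,.058]):
  print(proj(t,P),proj(s,P))
g=np.hstack([cv2.resize(x['pixels'][int(p[1])-20:int(p[1])+20,int(p[0])-20:int(p[0])+20],(400,400),interpolation=2) for x,p in((t,(157,190)),(s,(412,398)))])
cv2.imwrite('pics/c9.png',g)
E
```

```text
[[0.5903 0.2596 0.036 ]] [[0.5898 0.2589 0.054 ]] [[0.5786 0.2728 0.036 ]
 [0.6019 0.2464 0.036 ]]
[[157.5159 189.2613]] [[410.3157 394.0913]]
[[154.5473 186.7215]] [[412.0886 385.1978]]
```

View pics/c9.png

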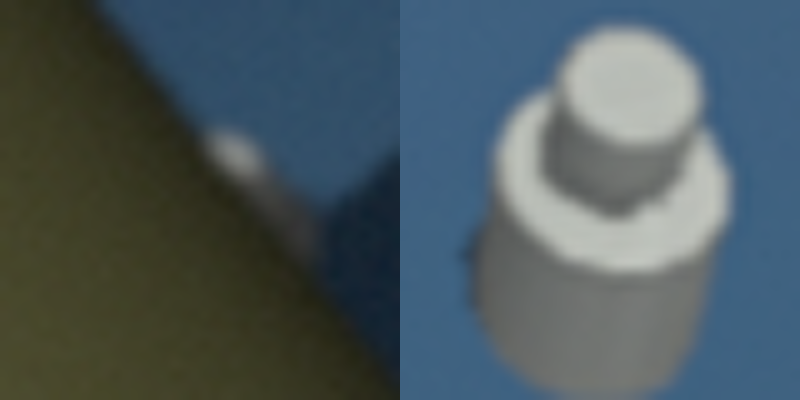

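The arm hides the weight in the top view. In the scene view the knob top is at (415.2,386.5) and the body top at (413.3,396.0), so I'll triangulate with the wrist view.

```bash
python3 - <<'E'
from meas import *
d=load('wrist');s=load('scene')
print(tri(d,[(311.1,218),(310.8,222.5)],s,[(413.3,396),(415.2,386.5)]),plane(s,[(413.3,396),(415.2,386.5)],.036),plane(s,[(415.2,386.5)],.058))
E
```

```text
[[0.5895 0.2603 0.0341 0.002 ]
 [0.59   0.2604 0.0582 0.0022]] [[0.5903 0.2619 0.036 ]
 [0.5739 0.2523 0.036 ]] [[0.5893 0.2612 0.058 ]]
```

Emit:
carry_out(
  motion=[
    [[0,0.011,0],0],
    [[0,0.011,-0.03],0],
    [[0,0.011,-0.07],0],
    [[0,0.011,-0.11],0],
    [[0,0.011,-0.14],0],
    [[0,0.011,-0.16],0],
    [[0,0.011,-0.172],0],
    [[0,0.011,-0.178],0],
    [[0,0.011,-0.178],0],
    [[0,0.011,-0.178],0],
    [[0,0.011,-0.178],0],
  ],
)

```text
time: 29.55
position: [0.5906, 0.2608, 0.0139]
tool_rot: [-2.863, 1.291, -0.003]
ft_force: [0.8, 0.1, -0.4]
grip_width: 1.004
```

Emit:
carry_out(
  motion=[
    [[0,0,0],0],
    [[0,0,0],0],
    [[0,0,0],0],
    [[0,0,0],0],
    [[0,0,0],0],
    [[0,0,0],0],
    [[0,0,0],0],
    [[0,0,0],0],
    [[0,0,0],0],
    [[0,0,0],0],
    [[0,0,0],0],
    [[0,0,0],0],
  ],
  grip=1,
  squeeze=35,
)

```text
time: 30.75
position: [0.5897, 0.2603, 0.0125]
tool_rot: [2.864, -1.291, 0.0]
ft_force: [0.3, -0.3, 0.4]
grip_width: 0.404
```

Emit:
carry_out(
  motion=[
    [[0,0,0.01],0],
    [[0,0,0.03],0],
    [[0,0,0.07],0],
    [[0,0,0.11],0],
    [[0,0,0.14],0],
    [[0,0,0.16],0],
    [[0,0,0.16],0],
    [[0,0,0.16],0],
    [[0,0,0.16],0],
  ],
)

```text
time: 31.65
position: [0.5887, 0.2595, 0.1705]
tool_rot: [2.862, -1.29, -0.003]
ft_force: [-0.6, -0.3, -4.1]
grip_width: 0.403
```

```bash
python3 - <<'E'
from meas import *
s=get_state(); print(s['position'],s['tool_rot'],s['time'],s['grip_width'],s['ft_force'])
d=grab('wrist','w10.png');sc=grab('scene')
x,y=map(int,proj(sc,s['position'])[0]);print(x,y)
R=cv2.Rodrigues(s['tool_rot'])[0]
print(proj(d,[s['position']+R@np.array([0,0,z]) for z in(.012,-.024,-.046)]))
cv2.imwrite('pics/c10.png',cv2.resize(np.hstack([d['pixels'],cv2.resize(sc['pixels'][y-60:y+60,x-60:x+60],(480,480),interpolation=2)]),(800,343)))
E
```

```text
[0.5887 0.2595 0.1705] [ 2.8617 -1.2898 -0.0032] 31.65 0.40345472275821187 [-0.5612 -0.3393 -4.1394]
425 334
[[320.6326 279.7841]
 [320.7679 308.4571]
 [320.8855 333.3716]]
```

View pics/c10.png

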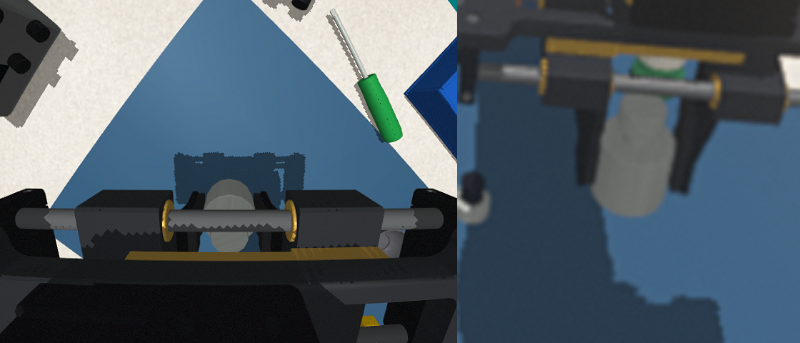

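The weight is held upright at its diameter: 35 mm opening, at (229,215) in the left crop and (635,150) in the scene crop. I'll carry it over at this height.

Emit:
carry_out(
  motion=[
    [[-0.006,-0.015,0],-0.02],
    [[-0.018,-0.045,0],-0.05],
    [[-0.034,-0.085,0],-0.09],
    [[-0.05,-0.128,0],-0.13],
    [[-0.066,-0.17,0],-0.17],
    [[-0.082,-0.212,0],-0.21],
    [[-0.098,-0.255,0],-0.25],
    [[-0.114,-0.297,0],-0.29],
    [[-0.13,-0.34,0],-0.33],
    [[-0.146,-0.382,0],-0.37],
    [[-0.162,-0.425,0],-0.41],
    [[-0.178,-0.467,0],-0.45],
    [[-0.19,-0.502,0],-0.48],
    [[-0.2,-0.528,0],-0.5],
    [[-0.205,-0.54,0],-0.5],
    [[-0.206,-0.543,0],-0.5],
    [[-0.206,-0.543,0],-0.5],
    [[-0.206,-0.543,0],-0.5],
    [[-0.206,-0.543,0],-0.5],
  ],
)

```text
time: 33.65
position: [0.3845, -0.2812, 0.1725]
tool_rot: [-2.458, 1.956, 0.0]
ft_force: [0.4, 0.4, -2.9]
grip_width: 0.408
```

```bash
python3 - <<'E'
from meas import *
s=get_state();print(s['position'],s['tool_rot'],s['ft_force'],s['grip_width'],s['time'])
d=grab('wrist');R=cv2.Rodrigues(s['tool_rot'])[0]
h=cv2.cvtColor(d['pixels'],cv2.COLOR_BGR2HSV)
for tilt in(0,.1,-.1):
  Q=R@cv2.Rodrigues(np.array([tilt,0,0.]))[0];th=np.linspace(0,6.28,40)
  f=lambda r,z:proj(d,[s['position']+R@[0,0,-.019]+Q@np.array([r*np.cos(a),r*np.sin(a),z+.019]) for a in th])
  for nm,r,z in(('foot',.018,.0125),('bodytop',.018,-.0235),('knobtop',.011,-.0455)):
    q=f(r,z);print(tilt,nm,q.min(0).round(1),q.max(0).round(1))
cv2.imwrite('pics/c11.png',cv2.resize(d['pixels'][200:400,220:420],(600,600),interpolation=2))
E
```

```text
[ 0.3845 -0.2812  0.1725] [-2.4584  1.9558  0.    ] [ 0.3996  0.4127 -2.884 ] 0.4083122931887576 33.65
0 foot [289.6 248.8] [353.2 308.4]
0 bodytop [282.7 271. ] [360.7 342.2]
0 knobtop [294.3 307.3] [349.6 356.5]
0.1 foot [289.4 244.4] [353.4 302.1]
0.1 bodytop [282.7 273.6] [360.6 340.8]
0.1 knobtop [294.4 314.8] [349.4 360.2]
-0.1 foot [289.8 253.6] [353.1 314.7]
-0.1 bodytop [282.7 268.9] [360.7 343.3]
-0.1 knobtop [294.1 299.8] [349.7 352.1]
```

View pics/c11.png

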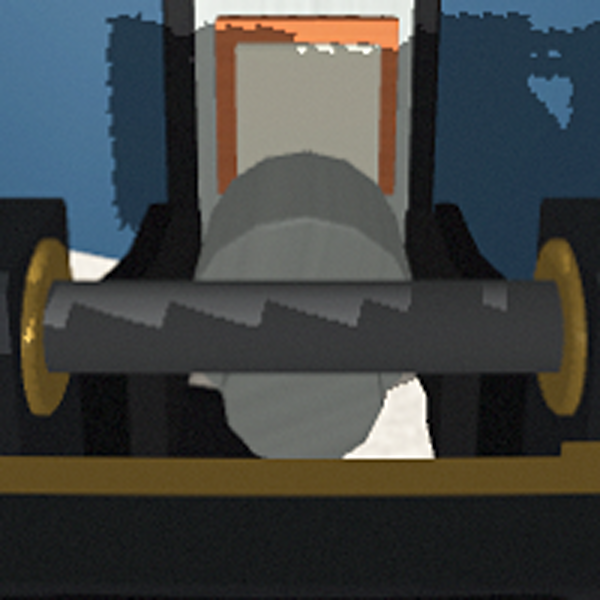

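The weight is upright (tilt under 0.02 rad) and lined up laterally with the module, with the crop centres at 308 and 307. Next I'll lower it.

Emit:
carry_out(
  motion=[
    [[0,0,-0.015],0],
    [[0,0,-0.035],0],
    [[0,0,-0.055],0],
    [[0,0,-0.072],0],
    [[0,0,-0.083],0],
    [[0,0,-0.088],0],
    [[0,0,-0.09],0],
    [[0,0,-0.09],0],
    [[0,0,-0.09],0],
    [[0,0,-0.09],0],
  ],
)

```text
time: 34.7
position: [0.3842, -0.283, 0.0832]
tool_rot: [2.455, -1.959, 0.002]
ft_force: [-0.2, 0.6, -3.3]
grip_width: 0.407
```

Emit:
carry_out(
  motion=[
    [[0,0,-0.0005],0],
    [[0,0,-0.001],0],
    [[0,0,-0.001],0],
    [[0,0,-0.001],0],
  ],
)

```text
time: 35.1
position: [0.3837, -0.2827, 0.0815]
tool_rot: [2.455, -1.96, -0.0]
ft_force: [-0.2, -0.1, -2.6]
grip_width: 0.406
```

Emit:
carry_out(
  motion=[
    [[0,0,-0.0005],0],
    [[0,0,-0.001],0],
    [[0,0,-0.0015],0],
    [[0,0,-0.002],0],
    [[0,0,-0.002],0],
    [[0,0,-0.002],0],
  ],
)

```text
time: 35.7
position: [0.3837, -0.2827, 0.0795]
tool_rot: [2.456, -1.959, -0.0]
ft_force: [-0.0, 0.6, -2.3]
grip_width: 0.406
```

Emit:
carry_out(
  motion=[
    [[0,0,-0.0005],0],
    [[0,0,-0.001],0],
    [[0,0,-0.001],0],
    [[0,0,-0.001],0],
  ],
)

```text
time: 36.1
position: [0.3837, -0.2827, 0.0785]
tool_rot: [2.456, -1.959, -0.0]
ft_force: [0.5, 0.2, -2.4]
grip_width: 0.404
```

Emit:
carry_out(
  motion=[
    [[0,0,-0.0004],0],
    [[0,0,-0.0008],0],
    [[0,0,-0.0008],0],
  ],
)

```text
time: 36.4
position: [0.3838, -0.2827, 0.0783]
tool_rot: [2.455, -1.959, 0.0]
ft_force: [-2.2, 2.3, 4.9]
grip_width: 0.405
```

Emit:
carry_out(
  motion=[
    [[0,0,0],0],
    [[0,0,0],0],
    [[0,0,0],0],
    [[0,0,0],0],
    [[0,0,0],0],
    [[0,0,0],0],
    [[0,0,0],0],
    [[0,0,0],0],
    [[0,0,0.02],0],
    [[0,0,0.05],0],
    [[0,0,0.09],0],
    [[0,0,0.13],0],
    [[0.04,0.03,0.14],0],
    [[0.08,0.07,0.14],0],
    [[0.11,0.11,0.14],0],
    [[0.13,0.15,0.14],0],
    [[0.15,0.19,0.14],0],
    [[0.15,0.19,0.14],0],
    [[0.15,0.19,0.14],0],
    [[0.15,0.19,0.14],0],
  ],
  grip=-1,
)

```text
time: 38.4
position: [0.5332, -0.0942, 0.2174]
tool_rot: [2.453, -1.961, -0.0]
ft_force: [-1.0, -0.3, 0.3]
grip_width: 0.999
```

```bash
python3 - <<'E'
from meas import *
t0=cv2.imread('pics/top0.png');t=grab('top','t11.png');sc=grab('scene')
s=get_state();print(s['time'],s['position'])
print(proj(t,[[.3838,-.283,.066+.058],[.3838,-.283,.102]]),proj(sc,[[.3838,-.283,.066+.058],[.3838,-.283,.102]]))
g=np.hstack([cv2.resize(t['pixels'][210:330,325:445],(400,400),interpolation=2),cv2.resize(sc['pixels'][130:250,235:355],(400,400),interpolation=2)])
cv2.imwrite('pics/c12.png',g)
E
```

```text
38.5 [ 0.5331 -0.0947  0.2175]
[[390.938  267.8753]
 [389.5798 269.061 ]] [[294.7486 182.1442]
 [294.9962 190.2538]]
```

View pics/c12.png

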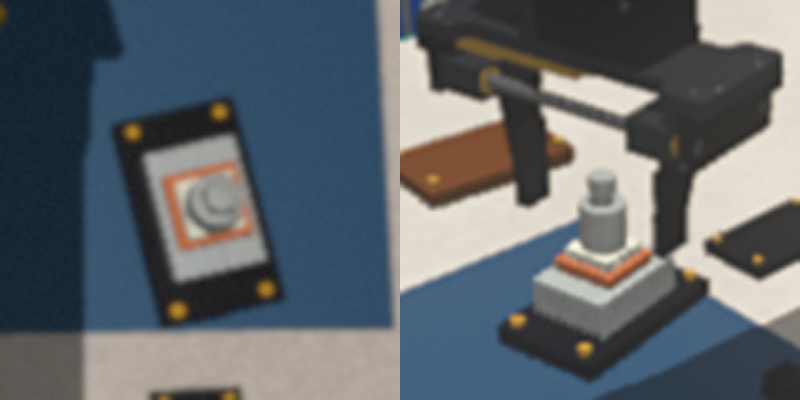

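The full stack stands squared. The knob shows at (600,177) in the scene crop against (599,174) predicted, and the gripper is clear of it.

```bash
python3 -c "
from bench import ticket
print(ticket.close_job())"
```

```text
the job is handed in; nothing more can be done
None
```

The stack is built on the larger black stand in the required order (heat sink, larger copper plate, ceramic module, steel weight upright) and handed in at about 38.5 s; no verdict came back.

- **Placing:** I lowered each piece in small steps until the wrist force showed light contact, about 5–8 N, and only then released it. The arm was clear and at rest at hand-in.
- **Alignment:** the top camera put the heat sink, plate and module each within about 1 mm of the piece below (the heat sink within about 1 mm of the stand). Their yaw was 12.7–12.9°, against about 12.75° for the stand.
- **Weight:** in the last pictures it stood upright on the module, within about 1–2 mm of where I expected it.
- **Disagreements:** wrist-camera positions differed from the other views by 1–2 mm. A few colour masks failed on shadow or merged regions, for example the scene view of the placed heat sink, and I did not use those.
- **Bystanders:** I did not measure them again at the end. No path went near them.

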